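# Shift the bench winder's gear lever to yellow

### The job

Change the gear of the small blue bench winder: with the fingertips alone, push its black-knobbed lever out of the park slot, along the cross channel of the gate and fully home into the corner slot marked with the yellow disc. Push gently, do not grip the knob, and never put the lever home in a slot of another colour. Leave the lever there and the loose things round the winder where they are.

Things in the scene. Friction and masses are not known exactly. Their poses are not given: they have to be found in the camera images.
- gearbox: blue winder gearbox, fixed to the worktop, 130 mm in x, 150 mm in y, 80 mm high, with a motor on its left (+y) and a yellow spool on its right (-y), both lower than its top and within 125 mm of the centre. Origin at the centre of its underside, x to its far side, y to its left, z up; it stands at a yaw up to 0.4 rad either way
- gate (a point): middle of the gate, on top of the light metal plate, 80 mm above the gearbox's origin, axes as the gearbox's. A cross channel runs along y through it. A park slot opens from its middle towards -x (the robot's side), where the lever starts; none towards +x. At each end of the channel one slot opens towards +x and one towards -x. Only the lever stands above the plate
- knob (a point): centre of the lever's black ball knob, 26 mm across. In the gearbox's frame (x, y in mm): -34 to -43, 0 in the park slot; 0, -50 to 50 along the cross channel (solid stops at its ends and at its far wall); +-43, +-50 home in the corner slots (solid stops). Its height goes from 140 upright to 119 in a corner slot. The slots leave it about 2.5 mm of play
- lever: the lever: steel stem 8 mm thick, with the knob's centre 115 mm from its pivot; origin at the pivot, 25 mm above the gearbox's origin, z along the stem. It leans freely within the gate. No spring: about 2 N at the knob moves it, and it stays where it is left
- disc_yellow: yellow disc, 18 mm across and 2 mm thick, on the gate plate just outside one corner slot; origin at the centre of its underside, 80 mm above the worktop. When the lever is home in that slot its knob stands straight above this disc. The four discs change places from run to run
- disc_red: red disc, 18 mm across and 2 mm thick, on the gate plate just outside one corner slot; origin at the centre of its underside, 80 mm above the worktop. When the lever is home in that slot its knob stands straight above this disc. The four discs change places from run to run
- disc_green: green disc, 18 mm across and 2 mm thick, on the gate plate just outside one corner slot; origin at the centre of its underside, 80 mm above the worktop. When the lever is home in that slot its knob stands straight above this disc. The four discs change places from run to run
- disc_blue: blue disc, 18 mm across and 2 mm thick, on the gate plate just outside one corner slot; origin at the centre of its underside, 80 mm above the worktop. When the lever is home in that slot its knob stands straight above this disc. The four discs change places from run to run
- monitor: the fixed screen at the left, to be kept clear of: a panel 450 mm wide and 45 mm thick, its edges 0.15 and 0.52 m above the worktop, standing upright between about x = 0.07, y = 0.36 and x = 0.46, y = 0.13 (world, m). Origin under its stand
- water_bottle: fixed clear bottle with a red cap, 65 mm across, 215 mm high, at the back left; origin under its centre
- eyecap_a: loose black dust cap, 37 mm across, 24 mm high, origin under its centre; bystander
- eyecap_b: loose black dust cap, 38 mm across, 26 mm high, origin under its centre; bystander
- loupe: loose black eye loupe, 43 mm across, 34 mm high, origin under its centre; bystander
- screw_dish: loose round steel dish with small screws, 69 mm across, 18 mm high, origin under its centre; bystander
- tape_measure: loose yellow pocket tape measure, 54 x 57 x 30 mm, origin under its centre; bystander

How it is judged:
On the way, in this order (a step that is already met when the one before it is completed fails the run):
1. the lever is out of the park slot, in the cross channel (x of knob in the frame of gearbox between -0.012 and 0.012 m).
2. the lever is home in the slot of the yellow disc (horizontal distance between knob and disc_yellow below 0.01 m), for 0.2 s.
At the end, for the whole second after the job is handed in: the knob stands over the yellow disc, within 10 mm level distance of its centre (fully home in that slot, of 43 mm travel), and stays there after the robot has let go; the five loose bystanders are within 25 mm of where they stood (horizontal distance between knob and disc_yellow below 0.01 m and distance of each of eyecap_a, eyecap_b, loupe, screw_dish, tape_measure from where it was at the start of the episode below 0.025 m); the robot touches nothing.
It fails at once if the lever is put home in a slot of another colour (horizontal distance between knob and disc_red below 0.012 m or horizontal distance between knob and disc_green below 0.012 m or horizontal distance between knob and disc_blue below 0.012 m).
It fails at once if the lever is gripped or forced: the fingers press on it with more than 35 N (contact force between the fingers and lever above 35 N).
It fails at once if a loose bystander is pushed away, lifted or carried (more than 25 mm) (distance of any of eyecap_a, eyecap_b, loupe, screw_dish, tape_measure from where it was at the start of the episode above 0.025 m).
It also fails if it takes over 54 s, if anything falls off the work surface, if the arm or the gripper's body presses on something with over 40 N, if the wrist force passes 120 N, or if a joint passes its speed limit or range.

### The arm

A 6-joint arm with a two-finger parallel gripper is mounted at the origin on the work surface; the furniture and walls round the work are solid. World frame = base frame: x ahead of the robot, y to its left, z up, the work surface at z = 0. Lengths are in m, angles in rad, forces in N, time in s.
With the tool pointing down it reaches from about 0.375 to 0.925 m from the base axis. Payload 5.7 kg.
Tool frame: the origin (TCP) lies midway between the tips of the shut fingers; the grasp point (between the pads) lies 19 mm behind it; z points along the fingers, y is the line along which they close (so a half turn about z gives the same grasp; the last joint's range is limited). The gripper opens to 88 mm and grips with 3 to 60 N. Pads are 20 mm wide; open, the fingers measure 115 mm over their backs; the gripper's body (75 mm by 178 mm) begins 61 mm behind the grasp point.
Start: joints at [-1.372, 0.359, 1.51, -0, 1.272, -0.115], TCP at [0.185, -0.571, 0.223] pointing down, gripper open.
Joint ranges: [-2.97, 2.97], [-1.01, 2.36], [0.21, 2.38], [-0.96, 4.11], [0.2, 2.71], [-2.98, 2.98]. Speed limits (rad/s): [2.39, 2.39, 3.14, 3.14, 3.14, 3.14].

### API

Orientations are given as a unit quaternion [x, y, z, w].
In Python, from bench import move_ptp, servo_line, goto_joints, move_gripper, sleep, inverse_kinematics, capture, PlanningError, close_job, spot_in, silhouettes, current_clock, current_joint_pos, current_qvel, current_joint_torque, current_position, current_orientation, current_force, current_torque, current_finger_gap, current_grip_force gives the robot as it stands. Calls block until the motion is done:
- move_ptp(position, orientation): joint-space move of the TCP to a pose.
- servo_line(position, orientation=None, rate=0.15, contact_N=None): straight line of the TCP; orientation=None keeps the orientation; rate is the mean speed in m/s. With contact_N (N) it stops when the force on the tool has changed by that much, and returns True; else False.
- goto_joints(angles): joint-space move.
- move_gripper(opening): finger opening in m; the grip force is fixed at half the most; returns when the fingers have stopped.
- sleep(seconds).
- inverse_kinematics(position, orientation): joint angles nearest the present ones, or None.
- capture(name): name is "side" or "top" or "wrist"; returns a dict with "image" (384x512x3 uint8, blue, green, red), "range_z" (384x512 float32, m along the optical axis (not along the pixel's ray), 0 where there is no reading), "intrinsics" (3x3 intrinsics, pixels), "k1" (the pictures are not rectified: a ray, as slopes to the right and down, at radius r is drawn at 1 + k1 r^2 times it, then the intrinsics apply), "R" (3x3) and "t" (3): a world point X has camera coordinates R X + t. Camera axes: x right, y down, z forward; pixel columns grow to the right and rows downward; lengths in m; the calibration is good to about 2 mm. A picture is of the moment at which its call begins.
A pose or a line that the arm cannot do raises PlanningError and nothing moves.
- close_job(): hands the job in; it is judged then, once.
Trained networks look in the newest picture that a camera, given by its name, has taken for a name from the list of things; names that differ only in an ending like _2 or _b are one class to them, and where a whole thing is asked for, a point or a joint stands for the part that bears it (a point fixed in the world has none). Each returns a list of dicts, best first, with "conf" (0 to 1); they miss things now and then, are a little off and sometimes report something else, mostly with a low value. They report only what shows in the picture. A call takes as long as a camera call.
- spot_in(camera, query): "xy" ([column, row] in pixels, amid what is visible of it).
- silhouettes(camera, query): "region" (384x512 bool, what is visible of it) and "xy" ([column, row] in pixels, amid what is visible of it).
Readings, each from a call of its own:
- current_clock(): time.
- current_joint_pos(): joint angles.
- current_qvel(): joint speeds.
- current_joint_torque(): joint torques, N m.
- current_position(): TCP position.
- current_orientation(): TCP orientation.
- current_force(): force on the tool from outside, world axes, zero at the start.
- current_torque(): the same for the moment, N m.
- current_finger_gap(): finger opening in m.
- current_grip_force(): force on a finger pad.
Only numpy, scipy, OpenCV 4.12 (cv2) and the standard library are available. Lean on these libraries where they do the work, as an engineer would, in place of code of your own. Each camera call takes 0.05 s, during which the arm holds its last target. There are 200 camera calls.

## Working session

There is one attempt and no reset: what is moved stays moved. The work goes in short steps, each a Python script; the robot and the scene stay as the last script left them, time stands still between calls to the robot, and variables do not carry over. Pictures are saved under pics/ and viewed, at most 10 in all, crops included, and the job is handed in when it is done.

```bash
mkdir -p pics; cat > h.py <<'E'
import numpy as np, cv2
from bench import *
def pix2world(c,uv,z=None,depth=None):
    K=np.array(c["intrinsics"]);k1=float(c["k1"])
    d=np.array([(uv[0]-K[0,2])/K[0,0],(uv[1]-K[1,2])/K[1,1]]);s=d.copy()
    for _ in range(20): s=d/(1+k1*(s@s))
    R=np.array(c["R"]);t=np.array(c["t"]);o=-R.T@t;r=R.T@np.array([s[0],s[1],1])
    return o+r*(depth if depth is not None else (z-o[2])/r[2])
E
python3 - <<'E'
from h import *
ims=[]
for n in("top","side"):
    c=capture(n);im=c["image"].copy()
    print(n,"cam",-np.array(c["R"]).T@np.array(c["t"]))
    for q,z in(("disc_yellow",.082),("disc_red",.082),("disc_green",.082),("disc_blue",.082),("knob",.134),("gate",.08),("eyecap_a",.02),("loupe",.03),("screw_dish",.01),("tape_measure",.03)):
        for d in spot_in(n,q)[:2]:
            u=d["xy"];print(q,round(d["conf"],2),np.round(u),np.round(pix2world(c,u,z=z),4))
    cv2.imwrite(f"pics/{n}0.png",im)
print(current_clock(),current_orientation())
E
```

```text
top cam [ 0.35192501 -0.06011593  1.59491966]
gate 0.73 [269. 161.] [ 0.5512 -0.1073  0.08  ]
eyecap_a 0.53 [263. 230.] [ 0.3384 -0.0935  0.02  ]
loupe 0.6 [367. 177.] [ 0.5115 -0.4209  0.03  ]
screw_dish 0.79 [376. 206.] [ 0.4199 -0.4529  0.01  ]
tape_measure 0.83 [157. 155.] [0.5686 0.248  0.03  ]
side cam [ 0.7508153  -1.24151512  0.6989372 ]
knob 0.58 [280. 199.] [ 0.5305 -0.1387  0.134 ]
gate 0.65 [287. 225.] [ 0.562  -0.1814  0.08  ]
eyecap_a 0.61 [212. 238.] [ 0.3558 -0.215   0.02  ]
eyecap_a 0.44 [221. 218.] [ 0.3433 -0.1018  0.02  ]
loupe 0.87 [244. 295.] [ 0.5203 -0.4419  0.03  ]
screw_dish 0.79 [200. 292.] [ 0.4078 -0.4398  0.01  ]
tape_measure 0.53 [312. 184.] [0.5733 0.2091 0.03  ]
1.1 [ 9.87720305e-01  1.56232505e-01  2.22054046e-05 -6.02586513e-05]
```

```bash
python3 - <<'E'
import cv2,numpy as np
t=cv2.imread("pics/top0.png")[110:260,200:350];s=cv2.imread("pics/side0.png")[150:300,200:350]
cv2.imwrite("pics/c0.png",np.hstack([cv2.resize(a,(400,400),interpolation=2) for a in(t,s)]))
E
```

```text
(no output)
```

View pics/c0.png

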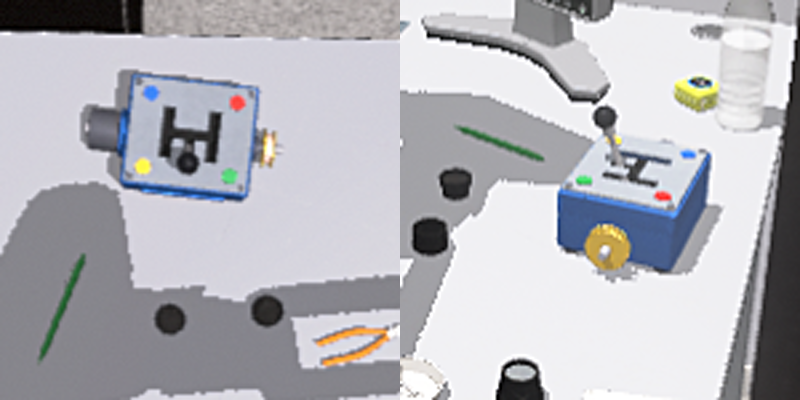

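View pics/top0.png

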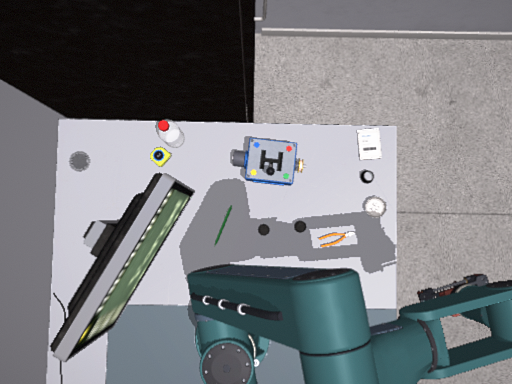

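```bash
cat >> h.py <<'E'
COL={"yellow":((22,110,120),(34,255,255)),"red":((0,130,120),(8,255,255)),"green":((45,90,90),(80,255,255)),"blue":((104,150,170),(116,255,255))}
NOM={"yellow":(-43,50),"green":(-43,-50),"blue":(43,50),"red":(43,-50)}
def discs(c,guess=None,rad=25,z=.082):
    "colour blobs near the guess (dict colour->world xy), as world xy"
    hsv=cv2.cvtColor(c["image"],cv2.COLOR_BGR2HSV);out={}
    for k,(a,b) in COL.items():
        n,l,st,ce=cv2.connectedComponentsWithStats(cv2.inRange(hsv,a,b))
        best=None
        for i in range(1,n):
            p=pix2world(c,ce[i],z=z)[:2]
            d=np.linalg.norm(p-guess[k])
            if st[i,4]>=5 and d<rad/1000 and (best is None or st[i,4]>best[0]): best=(st[i,4],p)
        if best: out[k]=best[1]
    return out
def fit(out):
    "least-squares planar pose of the gearbox (x,y,yaw), residuals"
    ks=list(out);A=np.array([NOM[k] for k in ks])/1000;B=np.array([out[k] for k in ks])
    a=A-A.mean(0);b=B-B.mean(0);yaw=np.arctan2((a[:,0]*b[:,1]-a[:,1]*b[:,0]).sum(),(a*b).sum())
    R=np.array([[np.cos(yaw),-np.sin(yaw)],[np.sin(yaw),np.cos(yaw)]]);o=B.mean(0)-R@A.mean(0)
    return o,yaw,R,np.linalg.norm(B-(A@R.T+o),axis=1)
def quat(yaw): return [np.cos(yaw/2),np.sin(yaw/2),0,0]
E
python3 - <<'E'
from h import *
c=capture("top")
px={"blue":(151,92),"red":(237,103),"green":(230,175),"yellow":(143,166)}
g={k:pix2world(c,(200+u*.375,110+v*.375),z=.082)[:2] for k,(u,v) in px.items()}
d=discs(c,g);o,yaw,R,r=fit(d);print(list(d),o,yaw,r, fit(g)[:2])
move_gripper(0.0)
p=o+R@[-.11,0]
move_ptp([*p,.26],quat(yaw))
c=capture("wrist");cv2.imwrite("pics/w0.png",c["image"])
d=discs(c,{k:o+R@np.array(v)/1000 for k,v in NOM.items()});print(list(d))
if len(d)>1:print(fit(d))
for s in spot_in("wrist","knob"):print(s["conf"],s["xy"],R.T@(pix2world(c,s["xy"],z=.132)[:2]-o))
print(current_clock(),current_position(),current_finger_gap(),current_force())
E
```

```text
['yellow', 'red', 'green', 'blue'] [ 0.55321763 -0.11216993] -0.09444673880643878 [0.0003575  0.000669   0.000437   0.00040273] (array([ 0.55281029, -0.11352496]), np.float64(-0.09162704717353319))
['yellow', 'red', 'green', 'blue']
(array([ 0.55405246, -0.11039281]), np.float64(-0.09338213134340718), array([[ 0.99564306,  0.09324647],
       [-0.09324647,  0.99564306]]), array([0.0003213 , 0.0003583 , 0.00039721, 0.00042229]))
0.85 [252.8, 118.9] [-0.03702165  0.00429661]
0.41 [479.0, 95.9] [-0.01271963 -0.22543465]
4.5333 [ 0.44381057 -0.10255051  0.25995806] 0.0004484867566397608 [-0.22479575 -0.48995004  0.72892254]
```

View pics/w0.png

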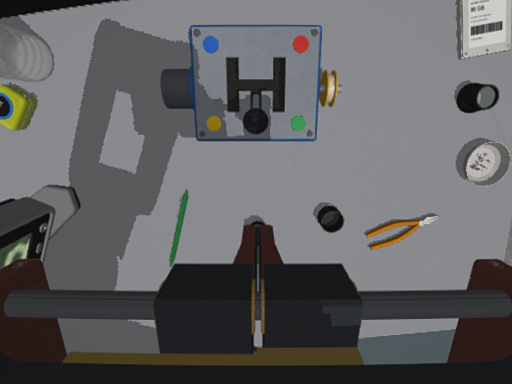

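```bash
cat >> h.py <<'E'
O=np.array([.5537,-.1112]);YAW=-.094
RG=np.array([[np.cos(YAW),-np.sin(YAW)],[np.sin(YAW),np.cos(YAW)]])
Q=quat(YAW)
def G(x,y,z): return [*(O+RG@[x,y]),z]
def line(x,y,z,rate=.15,n=None):
    r=servo_line(G(x,y,z),Q,rate=rate,contact_N=n)
    p=current_position();print("hit" if r else "end",np.round(RG.T@(np.array(p[:2])-O),4),round(p[2],4),"F",np.round(RG.T@np.array(current_force()[:2]),1),round(current_clock(),2),flush=True)
    return r
def knob(cam,z):
    c=capture(cam);print([(s["conf"],s["xy"],np.round(RG.T@(pix2world(c,s["xy"],z=z)[:2]-O),4)) for s in spot_in(cam,"knob")[:2]]);return c
E
python3 - <<'E'
from h import *
line(-.095,.002,.26)
line(-.095,.002,.115)
line(-.060,.002,.115,.05,6)
line(-.012,.002,.115,.03,8)
c=knob("top",.14);cv2.imwrite("pics/t1.png",cv2.resize(c["image"][120:220,220:340],(720,600)))
knob("wrist",.14)
knob("side",.14)
E
```

```text
end [-0.0944  0.0016] 0.2599 F [0.1 0.8] 4.79
end [-0.0945  0.0018] 0.1156 F [-0.1  0. ] 5.91
end [-0.0602  0.002 ] 0.1148 F [-0.6  0. ] 6.76
hit [-0.0197  0.0021] 0.1145 F [-1.5 -0.6] 8.02
[]
[(0.82, [259.4, 219.4], array([0.004 , 0.0015])), (0.57, [255.6, 336.9], array([-0.0737,  0.0036]))]
[(0.47, [290.7, 197.3], array([ 0.008 , -0.0207]))]
```

View pics/t1.png

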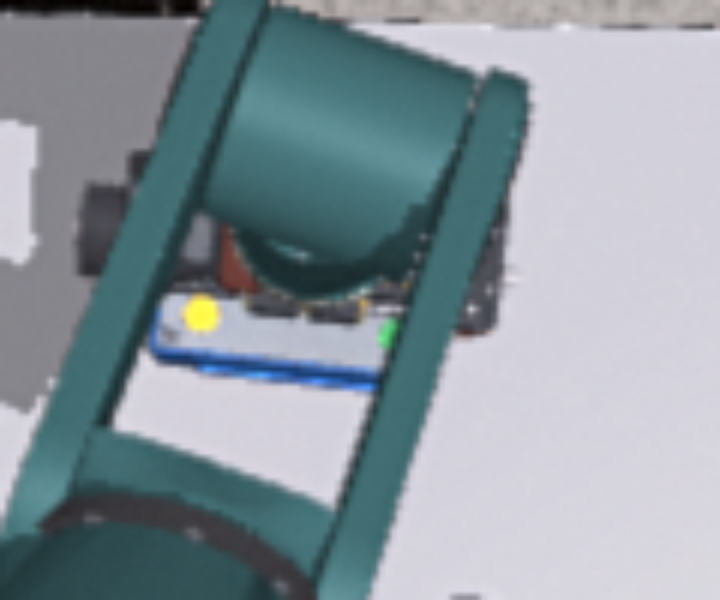

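```bash
python3 - <<'E'
from h import *
line(-.050,.002,.12)
line(-.050,-.065,.12)
line(.002,-.065,.12)
line(.002,-.045,.12,.05,6)
line(.002,.032,.12,.03,8)
c=knob("wrist",.1286);cv2.imwrite("pics/w2.png",c["image"])
c=knob("side",.1286);cv2.imwrite("pics/s2.png",cv2.resize(c["image"][150:270,220:380],(800,600)))
E
```

```text
end [-0.0499  0.002 ] 0.1202 F [1.1 0.6] 8.67
end [-0.0498 -0.0649] 0.1198 F [ 0.1 -0.4] 9.27
end [ 0.0013 -0.0641] 0.1196 F [-0.2 -0. ] 9.77
end [ 0.0019 -0.0447] 0.1201 F [ 0.1 -0.2] 10.32
end [0.002  0.0318] 0.12 F [-0.1 -2.9] 13.03
[(0.93, [223.9, 236.5], array([0.0079, 0.0526]))]
[]
```

View pics/w2.png

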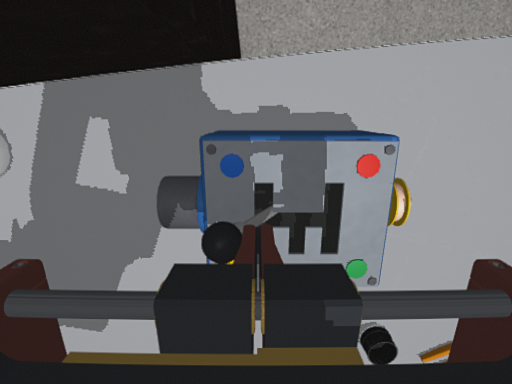

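```bash
python3 - <<'E'
from h import *
line(.002,.045,.12,.02,6)
c=knob("wrist",.1286);cv2.imwrite("pics/w3.png",c["image"][150:350,120:390])
E
```

```text
hit [0.0018 0.0327] 0.1195 F [ 1.2 -1.1] 13.53
[(0.6, [223.4, 234.2], array([0.0094, 0.0537]))]
```

View pics/w3.png

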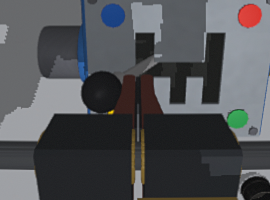

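```bash
python3 - <<'E'
from h import *
line(.002,.0,.12)
line(.058,.0,.12)
line(.058,.051,.12)
line(.058,.051,.11)
line(.035,.051,.11,.05,6)
line(-.030,.051,.11,.03,9)
c=knob("wrist",.119);cv2.imwrite("pics/w4.png",c["image"])
c=knob("side",.119);cv2.imwrite("pics/s4.png",cv2.resize(c["image"][150:270,220:380],(800,600)))
E
```

```text
end [ 0.0018 -0.    ] 0.1199 F [-0.4 -0. ] 13.99
end [0.0571 0.0008] 0.1195 F [-0.7  0.6] 14.52
end [0.0574 0.0512] 0.1201 F [-0.7  0.9] 15.01
end [0.0572 0.0502] 0.1093 F [ 0.  -0.7] 15.26
end [0.0351 0.051 ] 0.1103 F [1.  0.2] 15.87
hit [-0.0195  0.0507] 0.11 F [2.6 0.9] 17.52
[(0.65, [5.1, 135.2], array([0.0476, 0.1925])), (0.6, [282.8, 225.5], array([-0.0063,  0.0358]))]
[]
```

View pics/s4.png

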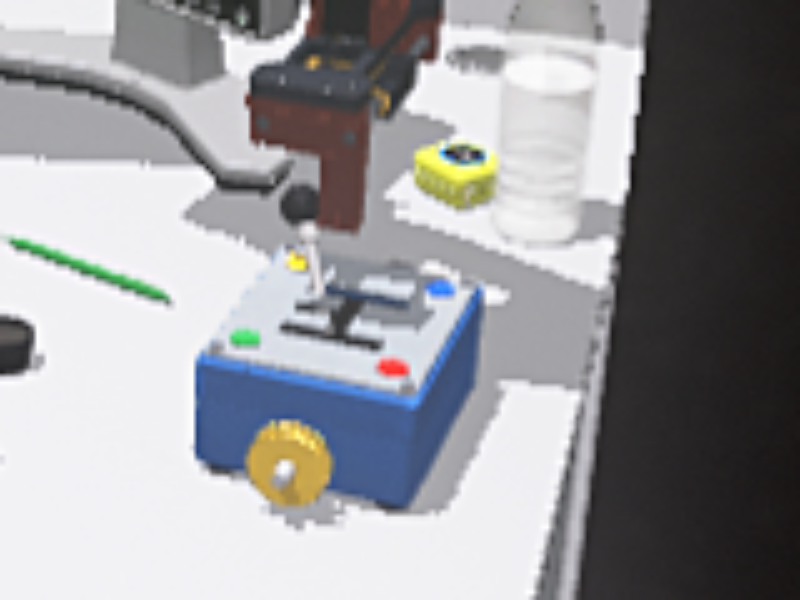

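The side view shows the knob (298,205) right above the yellow disc (297,262), with the finger on its +x side. The stop came at the expected position, so I'll back off and check.

```bash
python3 - <<'E'
from h import *
line(.03,.051,.11,.08)
line(.03,.03,.26)
move_ptp(G(-.06,-.25,.30),Q)
for n in("side","top"):
    c=knob(n,.119);cv2.imwrite(f"pics/{n}5.png",c["image"])
t=cv2.imread("pics/top5.png")[110:260,200:350];s=cv2.imread("pics/side5.png")[150:300,200:350]
cv2.imwrite("pics/c5.png",np.hstack([cv2.resize(a,(400,400),interpolation=2) for a in(t,s)]))
print(current_clock())
E
```

```text
end [0.0292 0.0511] 0.1097 F [-0.1  0.1] 18.49
end [0.0292 0.0302] 0.259 F [-0.8 -0.3] 19.65
[]
[]
20.9917
```

View pics/c5.png

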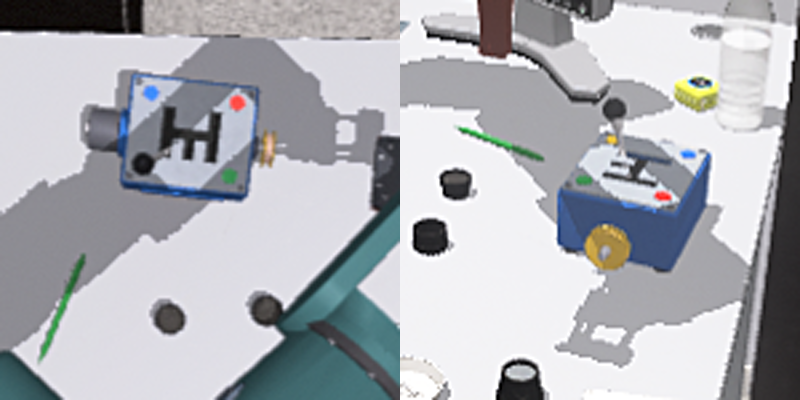

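The top view shows the knob at (143,163) covering the place of the yellow disc (143,166). The dust caps, loupe and dish look unmoved, and the arm is clear.

```bash
python3 -c "
from bench import *
print(close_job())"
```

```text
the job is handed in; nothing more can be done
None
```

The lever is home in the yellow-disc slot, pushed there with the shut fingertips; pictures after the arm backed off show the knob over the disc and the loose things in view unmoved, and the job was handed in at about 21 s, with no verdict shown.

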